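Put the returned gauge tubes away heavy end down

TASK

The returned gauge tubes lie on the freely spinning turntable. Turn the rack's hand wheel one full turn counter-clockwise to swing its retaining bar open, then lift each tube, feel which end is the heavy one, and lay every tube in a bay of its own on the sloping rack, centred across both its rubber rails, with the heavy end at the low (lip) end. When they are all in, turn the wheel the full turn back to close the bar over them, and leave the measuring tools beyond alone.

Things in the scene. Friction and masses are not known exactly. Their poses are not given: they have to be found in the camera images.
- tube1: Closed square plastic gauge tube lying on its side: grey, with an identical black cap on each end. 120 mm long; caps 32 mm square, 30 mm long; grey middle 30 mm square (grip there). A hidden metal plug is fixed in one end, the heavy one: it cannot be seen, and differs from tube to tube. Origin at the geometric centre, x along the tube (either end may be heavy). May be absent.
- tube2: Gauge tube, outwardly like tube1, same axes. Each tube weighs about 0.4 kg, its centre of mass roughly 28 mm from mid-length towards the heavy end: lifted by its middle it tilts that way in a light grip, or twists a firm one by about 0.11 N m. May be absent.
- tube3: Gauge tube, outwardly like tube1, same axes; heavy end unknown. May be absent.
- tube4: Gauge tube, outwardly like tube1, same axes; heavy end unknown. May be absent.
- platter_top (a point): Centre of the top face of the turntable's round aluminium platter, 310 mm across, top 45 mm above the table. The platter turns freely about the vertical through this point, with very little friction, when anything on it is pushed.
- deck: The rack's deck, 170 x 274 mm, sloping 20 degrees, low end towards the robot. Origin at its centre, level with the rails' tops (5 mm above the plywood, 60 mm above the table); x runs up the slope, y across, z normal. Four bays 60 mm wide, centred at y = -99, -33, 33, 99 mm, parted by ridges 6 mm wide, 8 mm above the rails. A tube lies along x on both rails, its centre at x = 0, z = 16 mm.
- deck_lip (a point): Middle of the top edge of the lip that closes the deck's low end: 26 mm above the rails' tops, inner face 72 mm from the deck's centre. A tube does not slide down the rails by itself.
- low_rail: Rubber rail across the whole deck, 10 mm wide, 5 mm high, 46 mm from the deck's centre on the low side; the heavy end of each tube bears on it. Fixed. Origin at the middle of its top.
- high_rail: The same rail 46 mm from the deck's centre on the high side; the light end bears on it.
- wheel (a joint): Hand wheel on a vertical axis: 0 = bar closed, 6.28 rad (a full turn counter-clockwise seen from above) = bar fully open. Stops at both ends; friction about 0.1 N m; stays where it is left.
- bar_mid (a point): Middle of the steel retaining bar (10 mm thick, 300 mm long) that the wheel drives. Closed, it lies across the bays, 41 mm above the rails, over the tubes' low ends; it swings up and over towards the robot, and when open lies low in front of the lip, about 150 mm from the deck's centre.
- wheel_grip (a point): Point on the axis of the wheel's upright round black crank handle: 18 mm in diameter, standing 45 mm above the wheel's upper face, 50 mm from the wheel's axis. The point lies 26 mm above the wheel's face, 19 mm below the handle's top, and goes round with the wheel; the handle's sleeve spins freely about its own axis, so the hand need not turn.
- wheel_hub (a point): Centre of the wheel's upper face, on its axis, 114 mm above the table. The wheel is an aluminium disc 130 mm across on a grey gear box beside the rack.
- gauge_block: Bystander: dark steel block 50 x 35 x 60 mm on the felt-lined white tray beyond the work; origin at its underside. Leave alone.
- micrometer: Bystander: micrometer about 110 mm long lying on the tray. Leave alone.
- ring_gauge: Bystander: steel ring 80 mm across, 22 mm high, on the table beyond the rack; origin at its underside. Leave alone.
Things that resemble listed ones, but are neither listed nor needed, are in the scene too. What is shaped like the tube3 but yellow is not meant.

How it is judged:
By the outcome, as a careful person would: the job done as asked, in the order asked, and still so for the second after the job is handed in, with the robot touching nothing.
Of tube1, tube2, tube3, tube4 only 3 to 4 are there at a start; the rules pass over those that are not, and their reading is None.
At some moment in a run one of tube1, tube2, tube3, tube4 may be knocked a few centimetres aside while the robot is not near it.
Once in a run the grip may slacken for a moment while it holds something.
It also fails if it takes over 210 s, if anything falls off the work surface, if the arm or the gripper's body presses on something with over 40 N, if the wrist force passes 120 N, or if a joint passes its speed limit or range.

ROBOT

A 7-joint arm with a two-finger parallel gripper is mounted at the origin on the work surface. World frame = base frame: x ahead of the robot, y to its left, z up, the work surface at z = 0. Lengths are in m, angles in rad, forces in N, time in s.
With the tool pointing down it reaches from about 0.4 to 0.85 m from the base axis. Payload 6.9 kg.
Tool frame: the origin (TCP) lies midway between the tips of the shut fingers; the grasp point (between the pads) lies behind it (ctrl.pinch_z is the z of the grasp point in the tool frame, in m); z points along the fingers, y is the line along which they close (so a half turn about z gives the same grasp; the last joint's range is limited). The gripper opens to 85 mm and grips with 20 to 120 N. Pads are 22 mm wide; open, the fingers measure 114 mm over their backs; the gripper's body (76 mm by 85 mm) begins 54 mm behind the grasp point. The pads swing forward as they close: fully open they stand 13 mm farther back than shut.
Start: joints at [-1.236, 0.507, -0.238, 1.5, 0.126, 1.149, -0.155], TCP at [0.142, 0.609, 0.231] pointing down, gripper open.
Joint ranges: [-3.08, 3.08], [-0.24, 2.05], [-1.43, 1.35], [0, 2.5], [-1.52, 4.66], [0.17, 1.96], [-2.89, 2.89]. Speed limits (rad/s): [2.39, 2.39, 3.14, 3.14, 3.14, 3.14, 3.14].

INTERFACE

Orientations are given as a unit quaternion [w, x, y, z].
In Python, from station import ctrl, get_state, vision, ticket, models gives the robot as it stands. Calls block until the motion is done:
- ctrl.movep(position, orientation): joint-space move of the TCP to a pose.
- ctrl.movel(position, frame=None, max_speed=0.15): straight line of the TCP; frame=None keeps the orientation; max_speed is the mean speed in m/s.
- ctrl.set_joints(angles): joint-space move.
- ctrl.ungrasp() and ctrl.close_gripper(force=None): open the fingers fully, or close them until they stop; force is the grip in N (None keeps the last).
- ctrl.pause(seconds).
- ctrl.ik(position, orientation): joint angles nearest the present ones, or None.
- get_state(): the state.
- vision.grab_frame(name): name is "side" or "top"; returns (picture, depth): 384x512x3 uint8, blue, green, red; 384x512 float32, m along the optical axis (not along the pixel's ray), 0 where there is no reading.
- vision.camera_info(name): a dict with "mtx" (3x3 intrinsics, pixels), "dist_coeffs" ([k1, k2, p1, p2, k3] as OpenCV has them; the pictures are not rectified), "R" (3x3) and "t" (3): a world point X has camera coordinates R X + t. Camera axes: x right, y down, z forward; pixel columns grow to the right and rows downward; lengths in m; the calibration is good to about 2 mm. A picture is of the moment at which its call begins. camera_info takes no time and is no camera call.
A pose or a line that the arm cannot do raises ctrl.Unreachable and nothing moves.
- ticket.close_job(): hands the job in; it is judged then, once.
Trained networks look in the newest picture that a camera, given by its name, has taken for a name from the list of things; names that differ only in an ending like _2 or _b are one class to them, and where a whole thing is asked for, a point or a joint stands for the part that bears it (a point fixed in the world has none). Each returns a list of dicts, best first, with "p" (0 to 1); they miss things now and then, are a little off and sometimes report something else, mostly with a low value. They report only what shows in the picture. A call takes as long as a camera call. They do not tell look-alikes from the thing itself.
- models.recognise(camera, target): "point" ([column, row] in pixels, amid what is visible of it).
- models.masks_of(camera, target): "mask" (384x512 bool, what is visible of it) and "point" ([column, row] in pixels, amid what is visible of it).
The state is a dict: "time": time; "qpos": joint angles; "qd": joint speeds; "tau": joint torques, N m; "tcp_pos": TCP position; "eef_rot": TCP orientation; "contact_force": force on the tool from outside, world axes, zero at the start; "wrist_torque": the same for the moment, N m; "width": finger opening in m; "gripper_force": force on a finger pad.
Only numpy, scipy, OpenCV 4.12 (cv2) and the standard library are available. Lean on these libraries where they do the work, as an engineer would, in place of code of your own. Each camera call takes 0.05 s, during which the arm holds its last target. There are 200 camera calls.

## Working session

There is one attempt and no reset: what is moved stays moved. The work goes in short steps, each a Python script; the robot and the scene stay as the last script left them, time stands still between calls to the robot, and variables do not carry over. Pictures are saved under pics/ and viewed, at most 14 in all, crops included, and the job is handed in when it is done.

```bash
ls; mkdir -p pics; python3 - <<'E'
from station import ctrl, get_state, vision, models
import cv2
for c in ("side","top"):
    im,d=vision.grab_frame(c); cv2.imwrite(f"pics/{c}0.png",im)
    i=vision.camera_info(c); print(c,i["mtx"],i["dist_coeffs"],i["R"],i["t"])
    import numpy as np; np.savez(f"{c}0.npz",im=im,d=d)
    for n in ("tube1","deck","wheel_grip","wheel","bar_mid","platter_top","deck_lip","wheel_hub"):
        print(n,[(np.round(r["point"]).astype(int).tolist(),round(r["p"],2)) for r in models.recognise(c,n)])
print(ctrl.pinch_z,get_state())
E
```

```text
pics
side [[365.92350766   0.         258.77064306]
 [  0.         365.92350766 193.40013649]
 [  0.           0.           1.        ]] [0.01280111 0.         0.         0.         0.        ] [[-0.9823109  -0.18558028  0.02500522]
 [-0.1216744   0.53105782 -0.83855407]
 [ 0.14233988 -0.8267633  -0.54424425]] [0.57904551 0.11055937 1.33204198]
tube1 [([258, 233], 0.87), ([311, 258], 0.72), ([305, 232], 0.68), ([271, 266], 0.67), ([231, 337], 0.59)]
deck [([273, 177], 0.91), ([207, 231], 0.42)]
wheel_grip [([286, 142], 0.73), ([286, 189], 0.58)]
wheel []
bar_mid [([291, 169], 0.69)]
platter_top [([287, 263], 0.87)]
deck_lip [([276, 182], 0.76)]
wheel_hub [([277, 181], 0.94), ([269, 267], 0.58), ([261, 176], 0.27)]
top [[415.42490872   0.         249.88379411]
 [  0.         415.42490872 191.07645609]
 [  0.           0.           1.        ]] [-0.07407372  0.          0.          0.          0.        ] [[ 0.00483239 -0.99993257 -0.01055998]
 [-0.98793115 -0.00313894 -0.15486187]
 [ 0.15481828  0.01118089 -0.98787969]] [0.12194835 0.56830223 1.15955819]
tube1 [([154, 219], 0.96), ([2
[... 318 characters left out ...]
e': 0.9, 'qpos': array([-1.23545653,  0.50750458, -0.2375818 ,  1.50017445,  0.12570207,
        1.14893621, -0.15479591]), 'qd': array([ 0.0007832 ,  0.00044522, -0.00124953, -0.00097283, -0.00135391,
        0.00027921, -0.00117214]), 'tau': array([-9.61002770e-04, -6.20349813e+01, -2.18544155e+00, -2.49955398e+01,
        1.36039458e-02,  2.53700215e-03, -1.75430341e-05]), 'tcp_pos': array([0.14242281, 0.60854555, 0.23128033]), 'eef_rot': array([-8.81981820e-07,  1.14685806e-01,  9.93401815e-01, -2.26070593e-05]), 'contact_force': array([0.2608861 , 0.30357221, 0.00467055]), 'wrist_torque': array([-0.01841548, -0.01664417,  0.05404774]), 'gripper_force': 0.0, 'width': 0.08547616279804834}
```

View pics/top0.png

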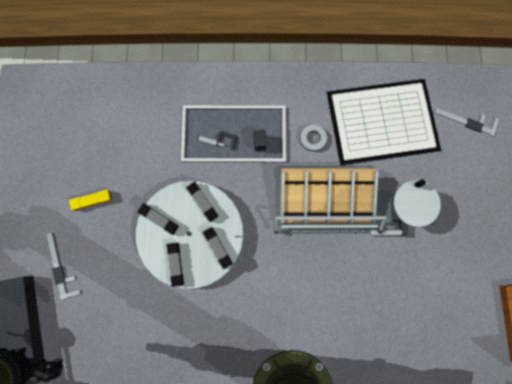

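View pics/side0.png

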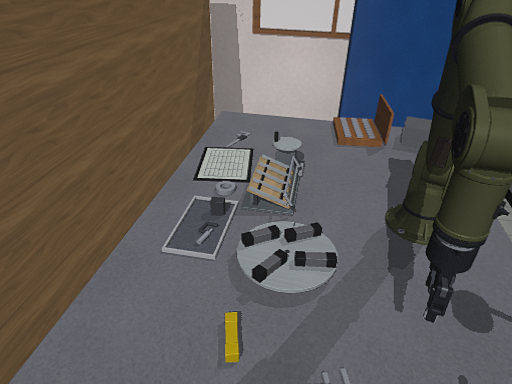

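```bash
cat > vis.py <<'E'
import numpy as np, cv2
from station import vision, models, ctrl, get_state
def cloud(c, d, px=None):
    i=vision.camera_info(c); K=np.array(i["mtx"]); D=np.array(i["dist_coeffs"]); R=np.array(i["R"]); t=np.array(i["t"])
    v,u=np.mgrid[0:384,0:512]
    n=cv2.undistortPoints(np.stack([u,v],-1).reshape(-1,1,2).astype(float),K,D).reshape(384,512,2)
    P=np.dstack([n,np.ones((384,512))])*d[...,None]
    W=(P-t)@R
    W[d<=0]=np.nan
    return W
def proj(c,X):
    i=vision.camera_info(c); return cv2.projectPoints(np.atleast_2d(X).astype(float),cv2.Rodrigues(np.array(i["R"]))[0],np.array(i["t"]),np.array(i["mtx"]),np.array(i["dist_coeffs"]))[0].reshape(-1,2)
def ray(c,px):
    i=vision.camera_info(c); R=np.array(i["R"]); t=np.array(i["t"])
    n=cv2.undistortPoints(np.array(px,float).reshape(-1,1,2),np.array(i["mtx"]),np.array(i["dist_coeffs"])).reshape(-1,2)
    return -R.T@t, np.c_[n,np.ones(len(n))]@R
def on_z(c,px,z):
    o,r=ray(c,px); return o+r*((z-o[2])/r[:,2])[:,None]
def tubes(W,ctr,r=.16,zr=(.063,.095)):
    "tubes from height image: centre, yaw, dims"
    with np.errstate(invalid='ignore'):
        m=(W[...,2]>zr[0])&(W[...,2]<zr[1])&(np.hypot(W[...,0]-ctr[0],W[...,1]-ctr[1])<r)
    m=cv2.morphologyEx(m.astype(np.uint8),cv2.MORPH_OPEN,np.ones((2,2)))
    n,l,s,_=cv2.connectedComponentsWithStats(m,connectivity=4); out=[]
    for k in range(1,n):
        if s[k,4]<60: continue
        p=W[l==k]; (c,wh,a)=cv2.minAreaRect(p[:,:2].astype(np.float32)*1000)
        if wh[0]<wh[1]: wh=wh[::-1]; a+=90
        out.append((np.r_[np.array(c)/1000,np.median(p[:,2])],np.deg2rad(a),wh,s[k,4]))
    return out
E
python3 - <<'E'
from vis import *
np.set_printoptions(precision=4,suppress=True)
for c in("top","side"):
    f=np.load(c+"0.npz"); im,d=f["im"],f["d"]; W=cloud(c,d); print(c)
    if c=="top":
        # platter centre
        hsv=cv2.cvtColor(im,cv2.COLOR_BGR2HSV)
    def m(lo,hi,x,y):
        with np.errstate(invalid='ignore'): return (W[...,2]>lo)&(W[...,2]<hi)&(W[...,0]>x[0])&(W[...,0]<x[1])&(W[...,1]>y[0])&(W[...,1]<y[1])
    if c=="top": pc=np.nanmean(W[225:240,185:195].reshape(-1,3),0)
    print("near platter",pc)
    k=m(.04,.05,(pc[0]-.2,pc[0]+.2),(pc[1]-.2,pc[1]+.2)); q=W[k]
    (cc,r)=cv2.minEnclosingCircle(cv2.convexHull((q[:,:2]*1000).astype(np.float32))); print("platter",cc,r,np.median(q[:,2]),k.sum())
    for t in tubes(W,np.array(cc)/1000): print(t[0],np.rad2deg(t[1]),t[2],t[3],proj(c,t[0])[0])
    if c=="top": wc=W[206,415]; 
    print("wheel px",wc)
    k=m(.105,.122,(wc[0]-.1,wc[0]+.1),(wc[1]-.1,wc[1]+.1)); q=W[k]
    (cc,r)=cv2.minEnclosingCircle((q[:,:2]*1000).astype(np.float32)); print("wheel",cc,r,np.median(q[:,2]),k.sum(), q[:,:2].mean(0))
    k=m(.14,.17,(wc[0]-.1,wc[0]+.1),(wc[1]-.1,wc[1]+.1)); print("handle",W[k].mean(0),k.sum(),W[k].max(0))
    # deck wood
    h=cv2.cvtColor(im,cv2.COLOR_BGR2HSV); k=(h[...,0]>8)&(h[...,0]<25)&(h[...,1]>80)&(h[...,2]>100)&m(.0,.15,(wc[0]-.2,wc[0]+.2),(wc[1]+.05,wc[1]+.4))
    q=W[k]; A=np.c_[q[:,:2],np.ones(len(q))]; s=np.linalg.lstsq(A,q[:,2],rcond=None)[0]; e=q[:,2]-A@s
    g=abs(e)<.008; s=np.linalg.lstsq(A[g],q[g,2],rcond=None)[0]
    nrm=np.array([-s[0],-s[1],1]);nrm/=np.linalg.norm(nrm); print("plane",s,nrm,np.rad2deg(np.arccos(nrm[2])),np.rad2deg(np.arctan2(s[1],s[0])),np.std(e[g]),g.sum())
    print("rect",cv2.minAreaRect((q[g][:,:2]*1000).astype(np.float32)), q[g].min(0),q[g].max(0))
f=np.load("top0.npz"); cv2.imwrite("pics/rack0.png",cv2.resize(f["im"][155:245,265:450],None,fx=4.3,fy=4.3,interpolation=cv2.INTER_CUBIC))
E
```

```text
top
near platter [0.4482 0.2966 0.046 ]
platter (443.7945861816406, 300.0443420410156) 154.37548828125 0.04577631182617506 6684
[0.5315 0.2597    nan] 35.039794921875 (116.92899322509766, 30.87373924255371) 465 [nan nan]
[0.4868 0.3907    nan] 60.16289138793946 (134.95223999023438, 31.72884750366211) 468 [nan nan]
[0.4018 0.2131    nan] 29.84720230102539 (117.26593017578125, 32.22296905517578) 479 [nan nan]
[nan nan nan] 0.0 (0.0, 0.0) 531 [nan nan]
wheel px [ 0.5173 -0.3294  0.1122]
wheel (526.778564453125, -335.6972961425781) 65.7868423461914 0.11376383690683863 1619 [ 0.5231 -0.3332]
handle [ 0.5743 -0.3327  0.1547] 54 [ 0.5839 -0.3252  0.1631]
plane [ 0.3597  0.0043 -0.1406] [-0.3384 -0.004   0.941 ] 19.78252791706812 0.6841549307676131 0.002473416332118064 3205
rect ((552.9899291992188, -100.98966979980469), (147.72959899902344, 268.371337890625), 0.23550675809383392) [ 0.4792 -0.2349  0.0247] [0.6273 0.0335 0.0911]
side
near platter [0.4482 0.2966 0.046 ]
platter (448.1200256347656, 299.1142883300781) 156.81195068359375 0.045003991276621746 3580
[0.3866 0.1796    nan] 55.779476165771484 (204.24484252929688, 59.549415588378906) 332 [nan nan]
[0.5276 0.2557    nan] 46.79401397705078 (145.19683837890625, 41.64164733886719) 345 [nan nan]
[0.4815 0.3757    nan] 61.02517318725586 (148.61480712890625, 25.327449798583984) 426 [nan nan]
[0.3479 0.3197    nan] 27.37945556640625 (154.5771942138672, 38.74494934082031) 429 [nan nan]
wheel px [ 0.5173 -0.3294  0.1122]
wheel (528.5877075195312, -332.5218200683594) 68.18801879882812 0.11268044820806117 319 [ 0.5286 -0.3246]
handle [ 0.5808 -0.329   0.1499] 20 [ 0.5886 -0.3224  0.1582]
plane [ 0.3664 -0.0026 -0.1477] [-0.3441  0.0025  0.9389] 20.1243745665392 -0.40934239403594946 0.0020315462829013954 613
rect ((554.3458251953125, -95.59632873535156), (156.7682342529297, 275.4785461425781), 1.4459096193313599) [ 0.4725 -0.232   0.0243] [0.6302 0.0437 0.0854]
```

View pics/rack0.png

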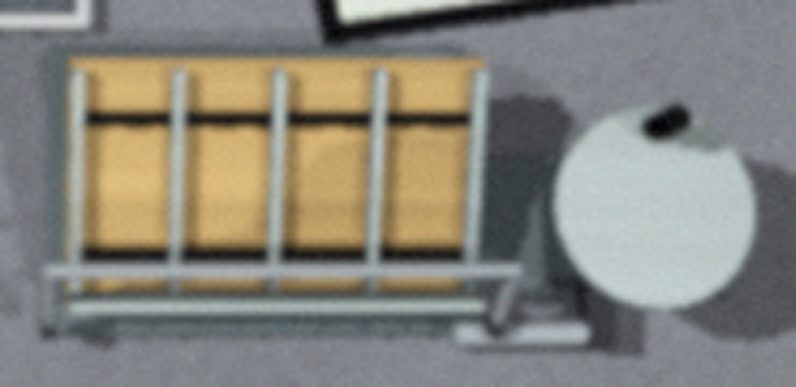

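```bash
python3 - <<'E'
import re
s=open('vis.py').read()
s=s.replace("    m=cv2.morphologyEx(m.astype(np.uint8),cv2.MORPH_OPEN,np.ones((2,2)))\n","    m=cv2.morphologyEx(m.astype(np.uint8),cv2.MORPH_OPEN,np.ones((3,3)))\n")
open('vis.py','w').write(s)
E
python3 - <<'E'
from vis import *
from scipy.optimize import least_squares
np.set_printoptions(precision=4,suppress=True)
for c in("top","side"):
    f=np.load(c+"0.npz"); W=cloud(c,f["d"]); print(c)
    for t in tubes(W,(.445,.30)): print(t[0],np.rad2deg(t[1]),t[2],t[3],proj(c,t[0])[0])
im=np.load("top0.npz")["im"]; g=cv2.cvtColor(im,cv2.COLOR_BGR2GRAY).astype(float)
# rails: dark centroid per bay; ridges: bluish-bright centroid
obs=[];mod=[]
for k,(a,b) in enumerate([(288,301),(311,325),(335,348),(358,371)]):
    for lo,hi,x in((176,189,.046),(207,216,-.046)):
        col=g[lo:hi,a:b].mean(1); w=np.clip(90-col,0,None); obs.append(((a+b-1)/2,(w*np.arange(lo,hi)).sum()/w.sum())); mod.append(("r",x))
        print((a,lo),col.astype(int),obs[-1])
b_=im[...,0].astype(float)
for x0 in (283,306.6,330,353.5,376.5):
    for r0 in (176,195,205):
        sl=b_[r0-1:r0+2,int(x0)-6:int(x0)+7].mean(0); w=np.clip(sl-np.percentile(sl,60),0,None); obs.append((int(x0)-6+(w*np.arange(13)).sum()/w.sum(),r0))
    print(x0,obs[-3:])
np.save("obs.npy",np.array(obs))
def pose(p):
    R=cv2.Rodrigues(np.array([0,0,p[3]]))[0]@cv2.Rodrigues(np.array([0,-p[4],0]))[0]
    return R,np.array([p[0],p[1],p[2]])
def res(p,full=False):
    R,t=pose(p); out=[]
    for i in range(8):                 # rail: intersect ray with rails plane, deck x error
        o,r=ray("top",[obs[i]]); r=r[0]; n=R[:,2]; q=R.T@(o+r*(n@(t-o))/(n@r)-t); out.append(q[0]-(.046 if i%2==0 else -.046))
    for k in range(5):
        for j in range(3):
            o,r=ray("top",[obs[8+3*k+j]]); r=r[0]; n=R[:,2]; q=R.T@(o+r*(n@(t+n*.008-o))/(n@r)-t); out.append(q[1]-(132-66*k)/1000)
    out=np.array(out)
    return out if full else np.r_[out,(p[2]-.06)*3,(p[4]-np.deg2rad(20))*.3]
s=least_squares(res,[.553,-.1,.06,0,.35],loss="soft_l1",f_scale=.002)
print(s.x,np.rad2deg(s.x[3:]),res(s.x,True)*1000); np.save("deck.npy",s.x)
R,t=pose(s.x); 
for c in("top","side"):
    print(c,"corners",proj(c,[t+R@np.array(v) for v in((.046,.132,0),(.046,-.132,0),(-.046,-.132,0),(0,0,0))]))
    h=np.array([.527,-.334,.114]); k=np.array([.05,.002,0]); print(proj(c,[h,h+k,h+k+[0,0,.045]]))
    im=np.load(c+"0.npz")["im"].copy(); im=cv2.resize(im,None,fx=4,fy=4,interpolation=cv2.INTER_CUBIC)
    P=[t+R@np.array((x,y,0)) for x in(-.046,.046) for y in np.linspace(-.132,.132,9)]+[t+R@np.array((x,y,.008)) for x in(0,.07) for y in np.linspace(-.132,.132,5)]+[h+k,h+k+[0,0,.045],h]+[h+.065*np.array([np.cos(a),np.sin(a),0]) for a in np.linspace(0,6,12)]
    for u in proj(c,P): cv2.circle(im,tuple(np.round((u+.5)*4-.5).astype(int)),2,(0,0,255),-1)
    crop=im[620:980,1080:1800] if c=="top" else im[500:900,900:1300]
    cv2.imwrite(f"pics/ov_{c}.png",crop)
a=cv2.imread("pics/ov_top.png"); b=cv2.imread("pics/ov_side.png"); b=b[:240,:]
E
python3 - <<'E'
import cv2,numpy as np
a=cv2.imread("pics/ov_top.png");b=cv2.imread("pics/ov_side.png")
o=np.zeros((600,800,3),np.uint8);o[:300,:600]=cv2.resize(a,(600,300));o[300:,:300]=cv2.resize(b,(300,300));o[300:,300:800]=0
o[:]=0;o[:330,:660]=cv2.resize(a,(660,330));o[330:,:270]=cv2.resize(b,(270,270));cv2.imwrite("pics/ov.png",o)
E
```

```text
top
[0.5333 0.2615 0.0769] 34.86799621582031 (119.59902954101562, 31.326171875) 461 [200.973  201.2747]
[0.4861 0.3842 0.0775] 57.96029281616212 (120.44752502441406, 31.831178665161133) 459 [157.0825 217.7329]
[0.4049 0.2149 0.0769] 29.962749481201172 (117.43717956542969, 32.19160461425781) 468 [216.7414 247.2907]
[0.3586 0.3321 0.0775] 8.03826904296875 (120.70467376708984, 33.35506057739258) 527 [174.1491 263.8122]
side
[0.4071 0.2171 0.0755] 29.194290161132812 (120.36438751220703, 36.94539260864258) 332 [302.8218 228.7757]
[0.5365 0.2633 0.0754] 35.218849182128906 (120.39549255371094, 35.168617248535156) 341 [260.391  232.1988]
[0.4874 0.3869 0.0757] 58.13198471069336 (122.15975952148438, 33.670326232910156) 424 [269.4448 261.3751]
[0.3609 0.3335 0.0757] 9.54926586151123 (119.49165344238281, 36.02613067626953) 429 [315.2443 255.2954]
(288, 176) [181 178 176 167 134  77  35  53 107 152 173 177 179] (294.0, np.float64(182.22991893883565))
(288, 207) [175 174 174 166 140  96  48  31  67] (294.0, np.float64(213.84673366834173))
(311, 176) [177 174 172 165 133  78  35  52 108 154 174 17
[... 999 characters left out ...]
), 205)]
376.5 [(np.float64(376.4239543726236), 176), (np.float64(375.0149253731343), 195), (np.float64(374.4185692541857), 205)]
[ 0.5458 -0.1     0.06    0.0024  0.3492] [ 0.1381 20.0057] [ 0.0081 -0.2728  0.0065  0.0497  0.0239  0.0625 -0.0321  0.1222 -0.3122
 -0.4171 -0.0356 -0.0981  0.192  -0.1786  0.1425  0.6005  0.0776  0.2145
 -0.1457  0.0194 -0.6613  0.277   0.3123]
top corners [[282.3145 182.2232]
 [375.0073 182.3285]
 [373.1906 213.7305]
 [328.2627 198.1331]]
[[416.6916 202.4057]
 [414.9608 184.4278]
 [421.3533 181.5371]]
side corners [[257.8835 191.3626]
 [269.3076 158.8729]
 [288.8776 167.5527]
 [274.5644 178.5483]]
[[287.2661 142.251 ]
 [276.0335 141.2949]
 [276.5563 131.8709]]
```

View pics/ov.png

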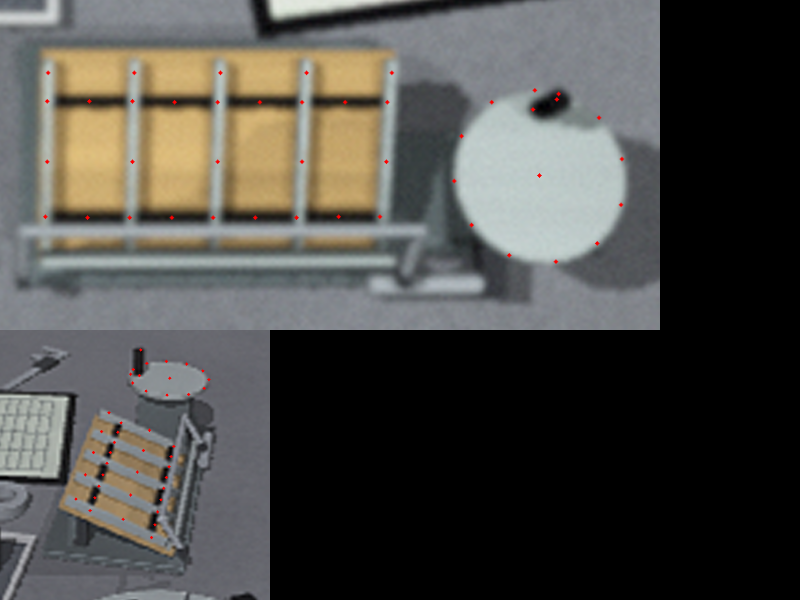

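```bash
cat > rob.py <<'E'
from vis import *
from scipy.spatial.transform import Rotation as Rn
def quat(x,z=(0,0,-1)):
    z=np.array(z,float); x=np.array(x,float); x-=z*(x@z); x/=np.linalg.norm(x)
    q=Rn.from_matrix(np.c_[x,np.cross(z,x),z]).as_quat(); return q[[3,0,1,2]]
def fc(): return np.array(get_state()["contact_force"])
def T(): return round(get_state()["time"],1)
def turn(hub,a0,total,r=.05,z=.1213,n=24,over=.1,speed=.12):
    "carry the gripped crank round; stops early on force"
    f0=fc(); log=[]
    N=int(round(abs(total)/(2*np.pi)*n)); da=total/N
    for k in range(1,N+3):
        a=a0+(da*k if k<=N else total+np.sign(total)*over*(k-N)/2)
        ctrl.movel([hub[0]+r*np.cos(a),hub[1]+r*np.sin(a),z],max_speed=speed)
        f=fc()-f0; ft=f@np.array([-np.sin(a),np.cos(a),0])*np.sign(total); fr=f@np.array([np.cos(a),np.sin(a),0]); p=get_state()["tcp_pos"]
        log.append((round(np.rad2deg(a)),round(ft,1),round(fr,1)))
        if abs(ft)>25 or abs(fr)>40 or (k>=N and ft<-12): print("stop"); break
    print(log); return a
E
python3 - <<'E'
from rob import *
np.set_printoptions(precision=4,suppress=True)
q=quat((0,1,0)); h=np.array([.578,-.336,.14-.0187])
for qq in(q,quat((0,-1,0))): print(ctrl.ik(h+[0,0,.1],qq), [ctrl.ik([.527+.05*np.cos(a),-.335+.05*np.sin(a),.1213],qq) is not None for a in np.linspace(0,6.28,9)])
D=np.load("deck.npy"); z=np.array([np.sin(D[4]),0,-np.cos(D[4])]); 
for s in(1,-1):
  for y in(-.1,.1):
    print(s,y,ctrl.ik([D[0],D[1]+y,.1],quat((s,0,0),z)))
E
```

```text
[ 0.0195  0.7471  0.9605  1.3962 -0.6139  1.3118  1.0074] [True, True, True, True, True, True, True, True, True]
[-0.0364  0.8254  1.1507  1.397  -0.7503  1.392  -2.0253] [True, True, True, True, True, True, True, True, True]
1 -0.1 [ 0.4623  0.4695 -0.1032  2.1023 -0.3174  0.2587 -0.8986]
1 0.1 [ 0.0245  0.4216 -0.1134  2.2117  0.4137  0.1763 -2.0373]
-1 -0.1 [ 0.6399  0.4848 -0.3571  2.1004  0.1851  0.256   1.7477]
-1 0.1 [ 0.1783  0.4327 -0.3263  2.21    0.7928  0.2364  0.7258]
```

```bash
python3 - <<'E'
from rob import *
np.set_printoptions(precision=3,suppress=True)
q=quat((0,1,0)); h=np.array([.578,-.336,.1213])
ctrl.movep(h+[0,0,.12],q); print(T())
ctrl.movel(h+[0,0,.012],max_speed=.15); f0=fc(); ctrl.movel(h,max_speed=.08)
ctrl.close_gripper(20); s=get_state(); print(T(),fc()-f0,s["width"],s["tcp_pos"],s["gripper_force"])
im,d=vision.grab_frame("top"); cv2.imwrite("pics/grip.png",cv2.resize(im[150:260,330:480],None,fx=4,fy=4))
E
```

```text
4.5
6.3 [1.164 0.235 1.616] 0.017567558193876533 [ 0.578 -0.336  0.121] 20.82633286714554
```

View pics/grip.png

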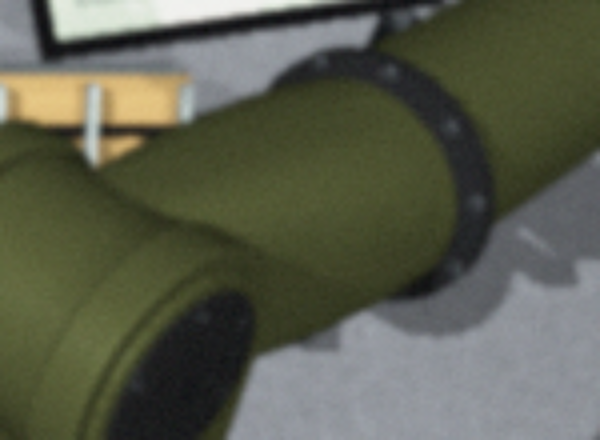

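The arm hides the hand in this picture, but the 17.6 mm width and 1 N reaction show that the handle is gripped centrally.

```bash
python3 - <<'E'
from rob import *
np.set_printoptions(precision=3,suppress=True)
a=turn((.528,-.335),-.02,2*np.pi); print(a,T(),get_state()["width"],fc())
E
```

```text
stop
[(14, np.float64(3.5), np.float64(-2.1)), (29, np.float64(2.9), np.float64(-2.5)), (44, np.float64(3.3), np.float64(-2.7)), (59, np.float64(2.5), np.float64(-3.2)), (74, np.float64(3.3), np.float64(-4.8)), (89, np.float64(3.6), np.float64(-4.7)), (104, np.float64(3.0), np.float64(-4.1)), (119, np.float64(3.3), np.float64(-3.2)), (134, np.float64(3.0), np.float64(-2.8)), (149, np.float64(2.5), np.float64(-2.2)), (164, np.float64(2.7), np.float64(-1.1)), (179, np.float64(2.0), np.float64(0.7)), (194, np.float64(0.9), np.float64(-0.0)), (209, np.float64(1.4), np.float64(3.4)), (224, np.float64(0.9), np.float64(3.9)), (239, np.float64(1.3), np.float64(4.6)), (254, np.float64(1.0), np.float64(5.0)), (269, np.float64(0.7), np.float64(6.1)), (284, np.float64(1.3), np.float64(5.9)), (299, np.float64(1.4), np.float64(7.1)), (314, np.float64(1.3), np.float64(3.9)), (329, np.float64(3.2), np.float64(2.5)), (344, np.float64(2.6), np.float64(1.1)), (359, np.float64(-2.7), np.float64(0.8)), (362, np.float64(-8.1), np.float64(2.3)), (365, np.float64(-14.7), np.float64(2.7))]
6.363185307179586 13.1 0.01725846250696339 [  5.389 -14.649  -3.457]
```

```bash
python3 - <<'E'
from rob import *
np.set_printoptions(precision=4,suppress=True)
p=get_state()["tcp_pos"]; ctrl.movel([.578,-.335,p[2]],max_speed=.05)
ctrl.ungrasp(); ctrl.movel([.578,-.335,.26],max_speed=.2)
ctrl.movep([.40,.05,.33],quat((1,0,0))); print(T())
im,d=vision.grab_frame("top"); cv2.imwrite("pics/open.png",cv2.resize(im[130:330,110:450],None,fx=2.3,fy=2.3))
np.savez("top1.npz",im=im,d=d); W=cloud("top",d)
for t in tubes(W,(.445,.30)): print(t[0],np.rad2deg(t[1]),t[2],t[3])
im,d=vision.grab_frame("side");np.savez("side1.npz",im=im,d=d);W=cloud("side",d)
for t in tubes(W,(.445,.30)): print(t[0],np.rad2deg(t[1]),t[2],t[3])
E
```

```text
16.9
[0.5333 0.2616 0.0769] 34.934349060058594 (119.17153930664062, 31.526098251342773) 460
[0.4857 0.3837 0.0773] 57.90435028076172 (120.40592193603516, 31.846620559692383) 463
[0.4048 0.215  0.0774] 29.940198898315426 (117.32703399658203, 32.50326919555664) 473
[0.3589 0.332  0.0772] 8.306706428527832 (120.99798583984375, 33.08198165893555) 528
[0.4079 0.2159 0.0754] 30.376274108886722 (120.49867248535156, 36.13465118408203) 334
[0.5368 0.2628 0.0753] 35.66127014160156 (121.10489654541016, 36.246620178222656) 339
[0.4872 0.3872 0.0758] 58.0161361694336 (121.47412109375, 33.591941833496094) 421
[0.3608 0.3351 0.0758] 10.303020477294922 (119.38599395751953, 37.00042724609375) 428
```

View pics/open.png

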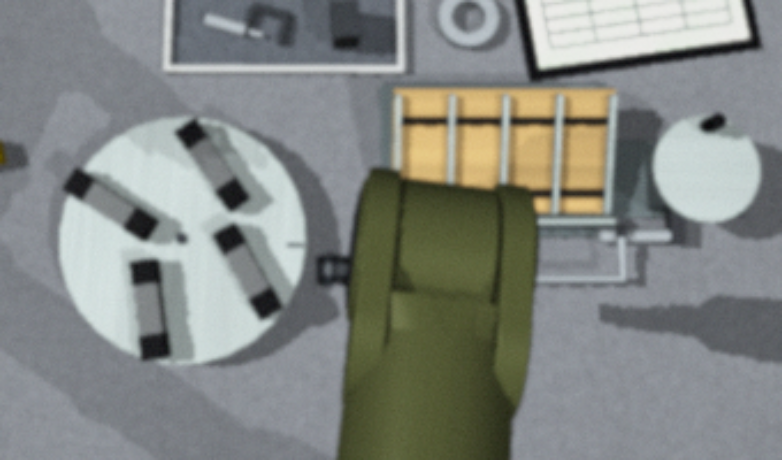

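```bash
cat >> rob.py <<'E'
DK=np.load("deck.npy")
def deck(x,y,z):
    R=Rn.from_euler("z",DK[3]).as_matrix()@Rn.from_euler("y",-DK[4]).as_matrix()
    return R,DK[:3]+[.0005,.0005,0]+R@np.array([x,y,z])
OFF=.0082
def feel():
    F=[];M=[]
    for _ in range(5):
        s=get_state(); F.append(s["contact_force"]); M.append(s["wrist_torque"]); ctrl.pause(.04)
    return np.mean(F,0),np.mean(M,0)
def Rt():
    q=np.array(get_state()["eef_rot"]); return Rn.from_quat(q[[1,2,3,0]]).as_matrix()
def inhand():
    "tube cap points near the hand, tool frame, per end (+x,-x)"
    out=[]
    for c in("side","top"):
        im,d=vision.grab_frame(c); W=cloud(c,d).reshape(-1,3); s=get_state(); P=(W-s["tcp_pos"])@Rt()
        for g in(1,-1):
            with np.errstate(invalid='ignore'): k=(abs(P[:,1])<.022)&(P[:,0]*g>.032)&(P[:,0]*g<.09)&(P[:,2]>-.04)&(P[:,2]<.08)
            out.append((c,g,int(k.sum()),np.round(P[k].min(0)*1000).tolist() if k.any() else 0,np.round(P[k].max(0)*1000).tolist() if k.any() else 0))
    return out
def find(xy):
    im,d=vision.grab_frame("top"); ts=tubes(cloud("top",d),(.445,.30))
    for t in ts: print(" seen",np.round(t[0],4),round(np.rad2deg(t[1])),np.round(t[2]))
    return min(ts,key=lambda t:np.hypot(*(t[0][:2]-xy)))
def pick(xy,yaw,zc=.061,hover=.15):
    best=None
    for g in(1,-1):
        q=quat((g*np.cos(yaw),g*np.sin(yaw),0)); j=ctrl.ik([*xy,zc+hover],q)
        if j is not None and (best is None or abs(j[6])<best[0]): best=(abs(j[6]),q)
    q=best[1]; p=np.array([*xy,zc-OFF])
    ctrl.movep(p+[0,0,hover],q); ctrl.movel(p+[0,0,.03],max_speed=.2); ctrl.movel(p,max_speed=.08); ctrl.pause(.2)
    F0,M0=feel(); ctrl.close_gripper(90); ctrl.movel(p+[0,0,.05],max_speed=.08); ctrl.pause(.4)
    F,M=feel(); dF,dM=F-F0,M-M0
    r=np.array([-dM[1],dM[0],0])/dF[2]*-1   # dM = r x (0,0,Fz): Mx=ry*Fz, My=-rx*Fz
    r=np.array([-dM[1],dM[0],0])/dF[2]
    x=Rt()[:,0]; s=r@x
    print(T(),"dF",np.round(dF,2),"dM",np.round(dM,3),"r along tool x mm",round(s*1000,1),"width",round(get_state()["width"],4))
    return (1 if s>0 else -1) if .008<abs(s)<.06 else 0
def above(y,heavy,up=.12):
    R,c=deck(0,y,.016+.0012); z=-R[:,2]; q=quat(-heavy*R[:,0],z); p=c+z*OFF
    ctrl.movep(p-z*up,q); return p,z
def place(p,z):
    f0=fc(); ctrl.movel(p-z*.02,max_speed=.15); ctrl.movel(p,max_speed=.04); ctrl.pause(.2); print("F place",np.round(fc()-f0,1))
    ctrl.ungrasp(); ctrl.pause(.2); ctrl.movel(p-z*.10,max_speed=.15)
E
python3 - <<'E'
from rob import *
t=find((.533,.262)); h=pick(t[0][:2]+.0007,t[1]); print(h,get_state()["gripper_force"],inhand())
E
```

```text
seen [0.5334 0.2615 0.0769] 35 [120.  31.]
 seen [0.486  0.3839 0.0774] 58 [120.  32.]
 seen [0.405  0.2149 0.0772] 30 [118.  32.]
 seen [0.3588 0.332  0.0773] 8 [120.  33.]
21.8 dF [-0.38  0.07 -3.63] dM [ 0.095 -0.109 -0.016] r along tool x mm -39.5 width 0.0282
-1 88.77040028572083 [('side', 1, 307, [32.0, -22.0, -26.0], [90.0, 22.0, 62.0]), ('side', -1, 232, [-89.0, -22.0, -26.0], [-32.0, 21.0, 62.0]), ('top', 1, 0, 0, 0), ('top', -1, 366, [-90.0, -22.0, -29.0], [-32.0, 22.0, 64.0])]
```

```bash
python3 - <<'E'
from rob import *
np.set_printoptions(precision=3,suppress=True)
p=get_state()["tcp_pos"]; ctrl.movel([p[0],p[1],.24],max_speed=.2)
p,z=above(-.108,-1); s=get_state(); print(T(),s["width"],s["gripper_force"],s["tcp_pos"],s["contact_force"],s["wrist_torque"]); 
for o in inhand(): print(o)
im,d=vision.grab_frame("side"); cv2.imwrite("pics/hold1.png",cv2.resize(im[60:260,180:420],None,fx=3,fy=3))
E
```

```text
24.4 0.028430953071909914 88.80374193191528 [ 0.503 -0.206  0.181] [ 0.144 -0.398 -3.657] [ 0.     0.517 -0.016]
('side', 1, 76, [32.0, -22.0, -24.0], [62.0, 15.0, 8.0])
('side', -1, 63, [-57.0, -21.0, -26.0], [-32.0, 11.0, 9.0])
('top', 1, 178, [32.0, -18.0, -29.0], [58.0, 14.0, 7.0])
('top', -1, 86, [-60.0, -19.0, -29.0], [-33.0, 4.0, 4.0])
```

View pics/hold1.png

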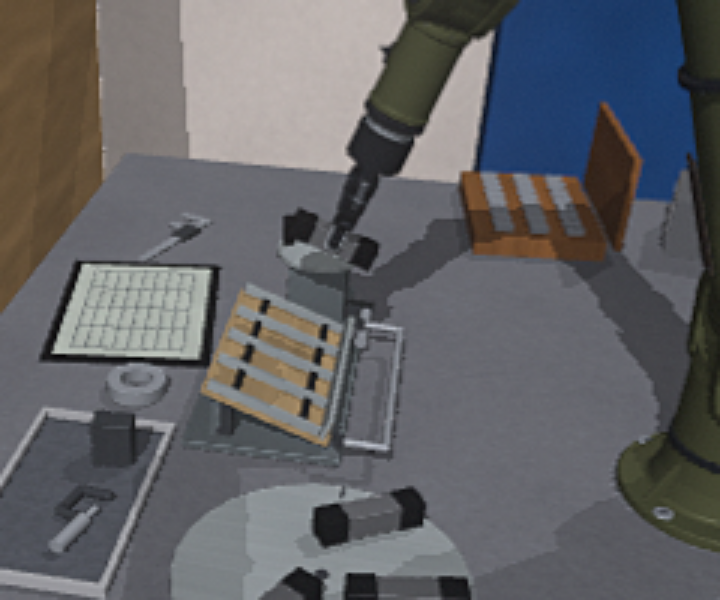

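```bash
python3 - <<'E'
from rob import *
np.set_printoptions(precision=3,suppress=True)
R,c=deck(0,-.108,.0172); z=-R[:,2]; p=c+z*OFF
F1,M1=feel(); place(p,z); F0,M0=feel(); print("dF",F1-F0,"dM",M1-M0,"r",-(M1-M0)[1]/(F1-F0)[2],T())
ctrl.movep([.40,.05,.33],quat((1,0,0)))
W=cloud("side",vision.grab_frame("side")[1]); P=(W.reshape(-1,3)-deck(0,0,0)[1])@R
Wt=cloud("top",vision.grab_frame("top")[1]); Q=(Wt.reshape(-1,3)-deck(0,0,0)[1])@R
for P in(P,Q):
    k=(P[:,1]<-.08)&(P[:,1]>-.13)&(abs(P[:,0])<.068)&(P[:,2]>.022)&(P[:,2]<.05); q=P[k]
    print(k.sum(),np.percentile(q,[2,50,98],axis=0)*1000)
E
```

```text
F place [ 0.8 -0.1  0.3]
dF [ 0.042  0.489 -3.516] dM [-0.007  0.176 -0.013] r 0.0501776484129395 28.3
141 [[ -55.014 -120.64    22.38 ]
 [   2.16   -97.225   28.939]
 [  58.922  -85.673   32.885]]
491 [[ -58.69  -122.788   24.859]
 [  -1.659 -106.335   31.514]
 [  56.036  -91.166   35.799]]
```

```bash
cat >> rob.py <<'E'
def cycle(xy,y):
    np.set_printoptions(precision=3,suppress=True)
    t=find(xy); h=pick(t[0][:2]+.0007,t[1]); print("heavy",h)
    if not h: return
    p=get_state()["tcp_pos"]; ctrl.movel([p[0],p[1],.24],max_speed=.2)
    p,z=above(y,h); ctrl.pause(.2); F1,M1=feel(); s=get_state(); print(T(),s["width"],s["gripper_force"],"F",F1,"M",M1)
    for o in inhand(): print(o)
E
python3 - <<'E'
from rob import *
cycle((.405,.215),-.036)
E
```

```text
seen [0.485 0.384 0.077] 58 [120.  32.]
 seen [0.405 0.215 0.077] 31 [118.  32.]
 seen [0.359 0.332 0.077] 8 [121.  33.]
35.6 dF [ 0.38  0.18 -4.33] dM [ 0.064 -0.113 -0.022] r along tool x mm 30.0 width 0.0282
heavy 1
38.2 0.028606608698798806 88.99017333984375 F [-0.209 -0.103 -3.849] M [-0.005  0.558  0.02 ]
('side', 1, 74, [32.0, -12.0, -24.0], [60.0, 22.0, 8.0])
('side', -1, 77, [-60.0, -12.0, -25.0], [-33.0, 22.0, 10.0])
('top', 1, 56, [37.0, 2.0, -29.0], [61.0, 19.0, 7.0])
('top', -1, 172, [-57.0, -13.0, -29.0], [-32.0, 18.0, 6.0])
```

```bash
cat >> rob.py <<'E'
def put(y):
    R,c=deck(0,y,.0172); z=-R[:,2]; place(c+z*OFF,z)
def bays(ys):
    R,c=deck(0,0,0)
    P=(cloud("top",vision.grab_frame("top")[1]).reshape(-1,3)-c)@R
    for y in ys:
        with np.errstate(invalid='ignore'): k=(abs(P[:,1]-y)<.026)&(abs(P[:,0])<.075)&(P[:,2]>.022)&(P[:,2]<.06)
        r=cv2.minAreaRect((P[k][:,:2]*1000).astype(np.float32)) if k.sum()>5 else None
        print("bay",y,k.sum(),r,np.percentile(P[k],[2,50,98],axis=0).round(3).tolist() if r else "")
E
python3 - <<'E'
from rob import *
put(-.036); ctrl.movep([.40,.15,.33],quat((1,0,0))); bays((-.108,-.036)); print(T())
cycle((.359,.332),.036); bays((-.108,-.036))
E
```

```text
F place [-0.4 -0.4 -1. ]
bay -0.108 515 ((-8.770790100097656, -108.510009765625), (49.436031341552734, 132.36129760742188), 89.3860092163086) [[-0.073, -0.123, 0.024], [-0.004, -0.106, 0.031], [0.056, -0.091, 0.036]]
bay -0.036 504 ((-9.26422119140625, -36.880332946777344), (48.69915771484375, 131.23098754882812), 89.6485366821289) [[-0.073, -0.05, 0.024], [-0.005, -0.033, 0.031], [0.055, -0.018, 0.037]]
44.2
 seen [0.486 0.385 0.077] 58 [123.  32.]
 seen [0.359 0.333 0.077] 8 [120.  33.]
49.8 dF [-0.22 -0.55 -4.24] dM [ 0.054 -0.102 -0.008] r along tool x mm 25.5 width 0.0286
heavy 1
52.6 0.028489549635546563 88.94015908241272 F [-0.107 -0.376 -3.802] M [0.015 0.54  0.012]
('side', 1, 78, [32.0, -12.0, -25.0], [58.0, 21.0, 9.0])
('side', -1, 90, [-62.0, -14.0, -25.0], [-33.0, 22.0, 8.0])
('top', 1, 11, [50.0, 17.0, -25.0], [58.0, 18.0, 2.0])
('top', -1, 186, [-59.0, -13.0, -28.0], [-32.0, 19.0, 5.0])
bay -0.108 500 ((-8.816993713378906, -107.17405700683594), (133.56475830078125, 39.573490142822266), 5.000460624694824) [[-0.061, -0.124, 0.024], [-0.002, -0.107, 0.031], [0.056, -0.091, 0.036]]
bay -0.036 323 ((15.32784652709961, -33.46888732910156), (32.74870300292969, 80.68549346923828), 88.00719451904297) [[-0.022, -0.048, 0.026], [0.017, -0.034, 0.032], [0.055, -0.019, 0.036]]
```

```bash
python3 - <<'E'
from rob import *
put(.036); ctrl.movep([.40,.15,.33],quat((1,0,0))); print(T())
cycle((.486,.385),.108)
E
```

```text
F place [ 0.7  1.  -0.1]
58.4
 seen [0.487 0.384 0.078] 57 [121.  32.]
63.1 dF [ 0.22 -0.38 -3.33] dM [-0.092 -0.001  0.07 ] r along tool x mm 23.3 width 0.0285
heavy 1
66.5 0.02856868610950858 89.00431394577026 F [ 0.208 -0.054 -4.056] M [ 0.018  0.556 -0.013]
('side', 1, 84, [32.0, -12.0, -26.0], [58.0, 21.0, 10.0])
('side', -1, 102, [-62.0, -12.0, -26.0], [-32.0, 21.0, 10.0])
('top', 1, 0, 0, 0)
('top', -1, 177, [-59.0, -13.0, -30.0], [-32.0, 18.0, 2.0])
```

```bash
python3 - <<'E'
from rob import *
put(.108); ctrl.movep([.40,.22,.33],quat((1,0,0))); print(T()); bays((-.108,-.036,.036,.108))
im,_=vision.grab_frame("top"); im2,_=vision.grab_frame("side")
a=cv2.resize(im[155:255,265:450],None,fx=4,fy=4,interpolation=cv2.INTER_CUBIC); b=cv2.resize(im2[130:220,225:325],None,fx=2,fy=2,interpolation=cv2.INTER_CUBIC)
o=np.zeros((580,740,3),np.uint8); o[:400]=a; o[400:580,:200]=b; cv2.imwrite("pics/placed.png",o)
E
```

```text
Traceback (most recent call last):
  File "rob.py", line 72, in put
    R,c=deck(0,y,.0172); z=-R[:,2]; place(c+z*OFF,z)
                                    ~~~~~^^^^^^^^^^^
  File "rob.py", line 62, in place
    f0=fc(); ctrl.movel(p-z*.02,max_speed=.15); ctrl.movel(p,max_speed=.04); ctrl.pause(.2); print("F place",np.round(fc()-f0,1))
             ~~~~~~~~~~^^^^^^^^^^^^^^^^^^^^^^^
station.Unreachable: the arm cannot follow that straight line within its joint ranges
```

```bash
python3 - <<'E'
from rob import *
np.set_printoptions(precision=3,suppress=True)
print(get_state()["qpos"])
for y in(.108,.099,.09):
  for h in(1,):
    R,c=deck(0,y,.0172); z=-R[:,2]; p=c+z*OFF; q=quat(-h*R[:,0],z)
    for u in(.12,.08,.04,.02,0): print(y,u,ctrl.ik(p-z*u,q))
E
```

```text
[-0.22   0.227  0.165  2.206 -0.043  0.364  1.545]
0.108 0.12 [-0.22   0.227  0.165  2.206 -0.043  0.364  1.545]
0.108 0.08 [-0.187  0.31   0.135  2.23  -0.077  0.257  1.579]
0.108 0.04 [-0.337  0.416  0.355  2.247 -0.719  0.198  2.224]
0.108 0.02 [ 0.092  0.441 -0.237  2.248  0.877  0.177  0.623]
0.108 0 [ 0.229  0.505 -0.436  2.248  1.289  0.257  0.216]
0.099 0.12 [-0.187  0.226  0.153  2.206 -0.057  0.364  1.58 ]
0.099 0.08 [-0.155  0.309  0.123  2.23  -0.091  0.257  1.613]
0.099 0.04 [ 0.117  0.397 -0.237  2.243  0.643  0.201  0.874]
0.099 0.02 [-0.307  0.462  0.353  2.252 -0.988  0.18   2.511]
0.099 0 [ 0.251  0.505 -0.437  2.248  1.282  0.25   0.242]
0.09 0.12 [-0.154  0.226  0.142  2.205 -0.071  0.364  1.614]
0.09 0.08 [-0.123  0.309  0.111  2.23  -0.105  0.257  1.647]
0.09 0.04 [ 0.139  0.397 -0.238  2.243  0.613  0.196  0.925]
0.09 0.02 [-0.285  0.462  0.353  2.251 -1.01   0.186  2.553]
0.09 0 [-0.279  0.508  0.351  2.253 -1.274  0.177  2.813]
```

```bash
python3 - <<'E'
from rob import *
np.set_printoptions(precision=3,suppress=True)
R,c=deck(0,.108,.0172); z=-R[:,2]; p=c+z*OFF; q=quat(-R[:,0],z)
j0=np.array(ctrl.ik(p,q)); print(j0)
s=get_state()["tcp_pos"]; ctrl.movel(s+[-.0,0,.05],max_speed=.15)
j=j0.copy(); j[1]-=.27; ctrl.set_joints(j); s=get_state(); print(s["tcp_pos"],Rt()[:,2],Rt()[:,0],s["qpos"])
for u in(.12,.08,.04,.02,0): print(u,ctrl.ik(p-z*u,q))
E
```

```text
[ 0.229  0.505 -0.436  2.248  1.289  0.257  0.216]
[0.57  0.002 0.215] [ 0.573 -0.054 -0.818] [-0.82  -0.03  -0.572] [ 0.229  0.236 -0.436  2.249  1.287  0.257  0.218]
0.12 [ 0.415  0.259 -0.626  2.199  0.514  0.431  0.967]
0.08 [ 0.276  0.328 -0.469  2.225  0.636  0.332  0.853]
0.04 [ 0.268  0.419 -0.477  2.241  0.955  0.289  0.54 ]
0.02 [ 0.252  0.463 -0.463  2.246  1.122  0.273  0.378]
0 [ 0.226  0.504 -0.431  2.248  1.286  0.254  0.219]
```

```bash
python3 - <<'E'
from rob import *
np.set_printoptions(precision=3,suppress=True)
R,c=deck(0,.108,.0172); z=-R[:,2]; p=c+z*OFF; q=quat(-R[:,0],z)
ctrl.movep(p-z*.08,q); s=get_state(); F,M=feel(); print(T(),s["width"],F,M)
for o in inhand()[:2]: print(o)
try: ctrl.movel(p-z*.02,max_speed=.15); ctrl.movel(p,max_speed=.04)
except ctrl.Unreachable as e: print(e,get_state()["tcp_pos"],p); raise
ctrl.pause(.2); print(fc()-F); ctrl.ungrasp(); ctrl.pause(.2); ctrl.movel(p-z*.08,max_speed=.15)
ctrl.movep([.40,.22,.33],quat((1,0,0))); print(T()); bays((-.108,-.036,.036,.108))
im,_=vision.grab_frame("top"); im2,_=vision.grab_frame("side")
a=cv2.resize(im[155:255,265:450],None,fx=4,fy=4,interpolation=cv2.INTER_CUBIC); b=cv2.resize(im2[130:220,225:325],None,fx=2,fy=2,interpolation=cv2.INTER_CUBIC)
o=np.zeros((580,740,3),np.uint8); o[:400]=a; o[400:580,:200]=b; cv2.imwrite("pics/placed.png",o)
E
```

```text
69.1 0.028319207647674545 [ 0.262 -0.289 -3.865] [0.021 0.52  0.006]
('side', 1, 101, [32.0, -21.0, -25.0], [76.0, 22.0, 78.0])
('side', -1, 99, [-62.0, -13.0, -26.0], [-32.0, 21.0, 7.0])
[-0.622  0.155 -0.441]
74.2
bay -0.108 523 ((-8.724979400634766, -107.95182800292969), (48.82841110229492, 132.0891571044922), 89.7237548828125) [[-0.073, -0.123, 0.023], [-0.005, -0.106, 0.031], [0.056, -0.091, 0.036]]
bay -0.036 483 ((-9.350227355957031, -27.253623962402344), (133.61997985839844, 49.1956672668457), 8.36728286743164) [[-0.073, -0.043, 0.024], [0.001, -0.026, 0.032], [0.055, -0.011, 0.036]]
bay 0.036 511 ((-8.68204116821289, 32.61717987060547), (50.600650787353516, 132.3761749267578), 86.99369812011719) [[-0.073, 0.023, 0.024], [-0.004, 0.039, 0.032], [0.056, 0.054, 0.036]]
bay 0.108 498 ((-8.518203735351562, 108.38124084472656), (132.89712524414062, 48.505008697509766), 0.06470152735710144) [[-0.073, 0.096, 0.024], [-0.002, 0.111, 0.032], [0.057, 0.126, 0.036]]
```

View pics/placed.png

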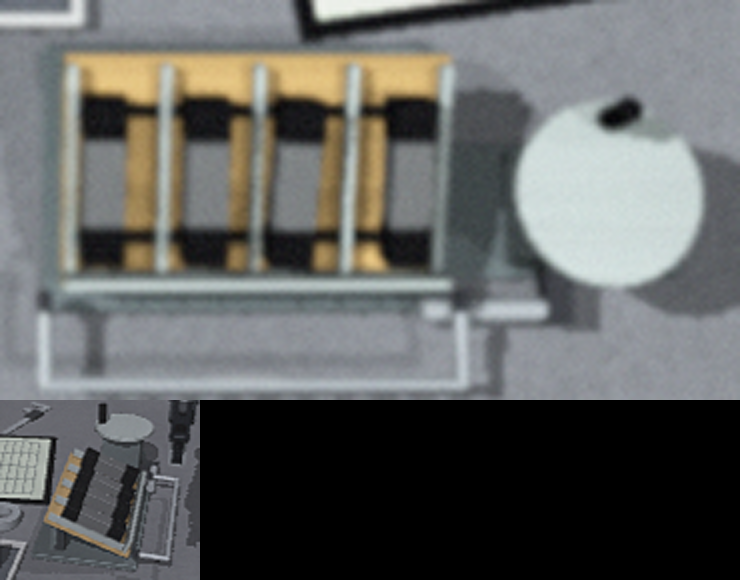

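```bash
python3 - <<'E'
from rob import *
np.set_printoptions(precision=1,suppress=True)
R,c=deck(0,0,0)
P=(cloud("top",vision.grab_frame("top")[1]).reshape(-1,3)-c)@R
for y in(-.108,-.03,.036,.108):
    k=(abs(P[:,1]-y)<.03)&(abs(P[:,0])<.064)&(P[:,2]>.0275)&(P[:,2]<.04); q=P[k]*1000
    print(y,q.mean(0),[ (b,np.percentile(q[(q[:,0]>b)&(q[:,0]<b+24),1],[3,50,97])) for b in(-60,-12,36)],cv2.minAreaRect(q[:,:2].astype(np.float32)))
E
```

```text
-0.108 [  -0.8 -106.7   31.6] [(-60, array([-123.5, -108.6,  -92.2])), (-12, array([-120.7, -106.9,  -92.6])), (36, array([-120.2, -105.9,  -91. ]))] ((-1.3302764892578125, -106.81314086914062), (117.6754379272461, 32.55655288696289), 1.131550669670105)
-0.03 [ -1.2 -25.   32. ] [(-60, array([-38.6, -21.6,  -7.6])), (-12, array([-39.5, -25.1, -11.1])), (36, array([-43. , -26.8, -12.1]))] ((-2.336589813232422, -25.34178924560547), (33.631221771240234, 116.99193572998047), 87.04065704345703)
0.036 [-1.1 38.8 32.2] [(-60, array([23.7, 38. , 52.1])), (-12, array([25.4, 39.2, 52.9])), (36, array([24. , 39.3, 54.1]))] ((-2.930217742919922, 38.47967529296875), (120.67962646484375, 31.732824325561523), 0.42101410031318665)
0.108 [ -1.4 111.   32.1] [(-60, array([ 96.8, 110.7, 124.7])), (-12, array([ 97.5, 111.7, 125.7])), (36, array([ 95.9, 110.1, 126.1]))] ((-2.730438232421875, 110.38011169433594), (121.17237854003906, 30.676963806152344), 0.6173101663589478)
```

```bash
python3 - <<'E'
from rob import *
np.set_printoptions(precision=3,suppress=True)
q=quat((0,1,0)); h=np.array([.578,-.336,.1213])
ctrl.movep([.45,.0,.33],q); ctrl.movep(h+[0,0,.12],q)
ctrl.movel(h+[0,0,.012],max_speed=.15); f0=fc(); ctrl.movel(h,max_speed=.08); F0,M0=feel()
ctrl.close_gripper(20); s=get_state(); print(T(),fc()-f0,s["width"])
a=turn((.528,-.335),-.02,-2*np.pi); F,M=feel(); print(a,T(),"dF",F-F0,"dM",M-M0,get_state()["width"])
E
```

```text
79.5 [ 0.792  0.405 -1.04 ] 0.01709591218895803
[(-16, np.float64(1.6), np.float64(1.7)), (-31, np.float64(2.8), np.float64(3.7)), (-46, np.float64(3.2), np.float64(5.7)), (-61, np.float64(2.8), np.float64(4.8)), (-76, np.float64(3.5), np.float64(5.2)), (-91, np.float64(2.5), np.float64(6.0)), (-106, np.float64(2.9), np.float64(6.8)), (-121, np.float64(2.2), np.float64(6.7)), (-136, np.float64(2.6), np.float64(5.6)), (-151, np.float64(2.4), np.float64(5.5)), (-166, np.float64(2.9), np.float64(6.2)), (-181, np.float64(0.9), np.float64(4.4)), (-196, np.float64(2.0), np.float64(2.5)), (-211, np.float64(1.5), np.float64(-1.5)), (-226, np.float64(1.4), np.float64(-3.3)), (-241, np.float64(0.1), np.float64(-6.0)), (-256, np.float64(0.2), np.float64(-5.0)), (-271, np.float64(1.7), np.float64(-4.6)), (-286, np.float64(0.3), np.float64(-5.0)), (-301, np.float64(1.3), np.float64(-4.7)), (-316, np.float64(0.7), np.float64(-3.5)), (-331, np.float64(1.3), np.float64(-2.7)), (-346, np.float64(1.2), np.float64(-1.6)), (-361, np.float64(2.2), np.float64(-0.3)), (-364, np.float64(-3.7), np.float64(-0.4)), (-367, np.float64(-8.6), np.float64(-3.6))]
-6.4031853071795855 86.4 dF [-1.125  9.367  9.377] dM [ 1.853  0.277 -0.014] 0.017340535438931815
```

```bash
python3 - <<'E'
from rob import *
p=get_state()["tcp_pos"]; ctrl.movel([.578,-.334,p[2]],max_speed=.05)
ctrl.ungrasp(); ctrl.movel([.578,-.335,.26],max_speed=.2)
ctrl.movep([.40,.25,.33],quat((1,0,0))); print(T())
im,_=vision.grab_frame("top"); im2,_=vision.grab_frame("side")
a=cv2.resize(im[155:255,265:450],None,fx=4,fy=4,interpolation=cv2.INTER_CUBIC); b=cv2.resize(im2[130:220,205:345],None,fx=2.2,fy=2.2,interpolation=cv2.INTER_CUBIC)
o=np.zeros((600,740,3),np.uint8); o[:400]=a; o[400:400+b.shape[0],:b.shape[1]]=b; c=cv2.resize(im,(266,200)); o[400:,470:736]=c; cv2.imwrite("pics/closed.png",o)
E
```

```text
90.4
```

View pics/closed.png

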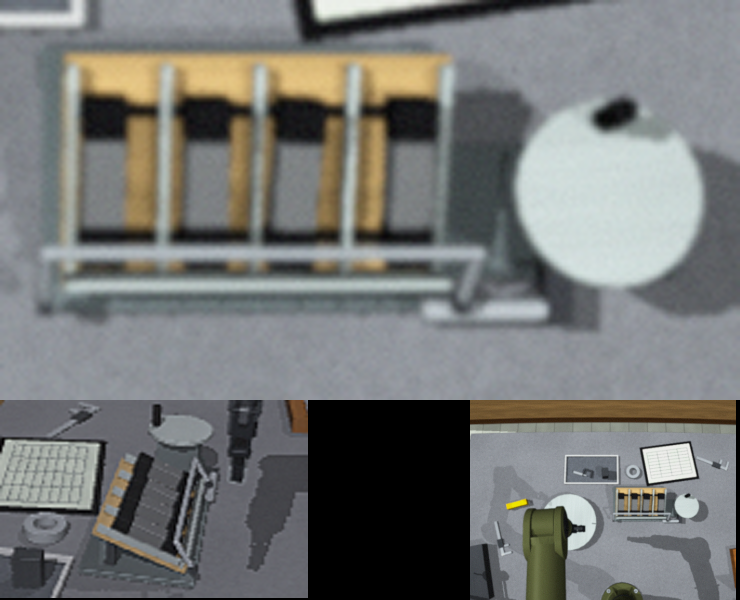

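```bash
python3 - <<'E'
from rob import *
a=np.load("top0.npz")["im"]; b,_=vision.grab_frame("top"); o=np.load("top1.npz")["im"]
for n,i in(("start",a),("open",o),("now",b)):
    g=cv2.cvtColor(i,cv2.COLOR_BGR2GRAY)[172:195,405:435].astype(float); w=np.clip(70-g,0,None); v,u=np.mgrid[172:195,405:435]
    print(n,(w*u).sum()/w.sum(),(w*v).sum()/w.sum(),w.sum())
print(2.75)
E
```

```text
start 419.6309464196294 183.14872308462694 1997.0
open 419.6680873734683 183.16462440063933 1877.0
now 418.2422520661157 183.2035123966942 1936.0
2.75
```

```bash
python3 - <<'E'
from rob import *
np.set_printoptions(precision=3,suppress=True)
q=quat((0,1,0)); h=np.array([.578,-.333,.1213])
ctrl.movep([.45,.0,.33],q); ctrl.movep(h+[0,0,.12],q)
ctrl.movel(h+[0,0,.012],max_speed=.15); ctrl.movel(h,max_speed=.08); ctrl.close_gripper(20); ctrl.pause(.2); F0,_=feel(); print(get_state()["width"])
for y in np.arange(-.3345,-.346,-.0015):
    ctrl.movel([.578,y,.1213],max_speed=.05); ctrl.pause(.1); F,_=feel(); print(round(y,4),F-F0)
    if (F-F0)[1]>8: break
ctrl.ungrasp(); ctrl.movel([.578,y,.26],max_speed=.2)
ctrl.movep([.40,.25,.33],quat((1,0,0))); print(T())
b,_=vision.grab_frame("top")
g=cv2.cvtColor(b,cv2.COLOR_BGR2GRAY)[172:195,405:435].astype(float); w=np.clip(70-g,0,None); v,u=np.mgrid[172:195,405:435]
print((w*u).sum()/w.sum(),(w*v).sum()/w.sum(),w.sum())
E
```

```text
0.017335104047764782
-0.3345 [0.496 1.898 1.834]
-0.336 [2.066 1.35  2.766]
-0.3375 [2.059 3.459 3.967]
-0.339 [0.53  7.449 5.981]
-0.3405 [-0.873 11.252  9.094]
102.3
419.6954845814978 183.136563876652 1816.0
```

The handle is back exactly where it started (419.7 px against 419.6 px), so the bar is closed. I'm handing the job in.

```bash
python3 - <<'E'
from rob import *
bays((-.108,-.03,.036,.108)); print(ticket.close_job())
E
```

```text
bay -0.108 531 ((-7.9752960205078125, -108.84840393066406), (51.142921447753906, 131.4037322998047), 88.98423767089844) [[-0.073, -0.128, 0.024], [-0.005, -0.106, 0.032], [0.056, -0.089, 0.052]]
bay -0.03 532 ((-9.224472045898438, -29.69690704345703), (131.54713439941406, 51.43088150024414), 0.15772072970867157) [[-0.073, -0.048, 0.024], [-0.007, -0.025, 0.032], [0.055, -0.008, 0.053]]
bay 0.036 525 ((-8.607627868652344, 34.38079833984375), (49.895294189453125, 133.43426513671875), 88.39037322998047) [[-0.072, 0.019, 0.025], [-0.005, 0.038, 0.032], [0.056, 0.055, 0.052]]
bay 0.108 515 ((-8.306877136230469, 105.71456146240234), (49.64852523803711, 132.5958251953125), 87.97602081298828) [[-0.07, 0.088, 0.024], [-0.005, 0.111, 0.032], [0.056, 0.126, 0.052]]Traceback (most recent call last):
  File "<stdin>", line 2, in <module>
NameError: name 'ticket' is not defined
```

```bash
python3 -c "
from station import ticket
print(ticket.close_job())"
```

```text
the job is handed in; nothing more can be done
None
```

Job handed in at about 102 s: all four tubes are in bays of their own with the heavy ends at the lip by wrist torque, the bar is closed over them, and the tools were left alone; the tubes sit 3–12 mm off their bay centrelines, and one shifted after placing and lies about 3° skewed.

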